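# Raise the bench camera on its telescoping mast and hold it up

### The arm

A 6-joint arm with a two-finger parallel gripper is mounted at the origin on the work surface. World frame = base frame: x ahead of the robot, y to its left, z up, the work surface at z = 0. Lengths are in mm, angles in rad, forces in N, time in s.
With the tool pointing down it reaches from about 275 to 1000 mm from the base axis. Payload 8.4 kg.
Tool frame: the origin (TCP) lies between the finger pads; the fingertips stand 11 mm ahead of it and the grasp point (between the pads) lies 8 mm behind it; z points along the fingers, y is the direction in which the jaws open and shut (so a half turn about z gives the same grasp; the last joint's range is limited). The gripper opens to 85 mm and grips with 20 to 120 N. Pads are 22 mm wide; open, the fingers measure 114 mm over their backs; the gripper's body (76 mm by 85 mm) begins 54 mm behind the grasp point. The pads swing forward as they close: fully open they stand 13 mm farther back than shut.
Start: joints at [-1.133, 0.353, 1.633, -0, 1.155, -0.002], TCP at [266.098, -565.526, 242.281] pointing down, gripper open.
Joint ranges: [-2.63, 2.63], [-0.92, 2.1], [0.06, 2.66], [-1.3, 4.44], [0, 2.69], [-3.02, 3.02]. Speed limits (rad/s): [2.22, 2.22, 2.79, 3.14, 3.14, 3.14].

### API

Orientations are given as [roll, pitch, yaw] about the fixed x, y, z axes, in that order (R = Rz(yaw) Ry(pitch) Rx(roll)).
In Python, from rig import r, eyes gives the robot as it stands. The module is installed in compiled form; this text tells all that it offers.
- The arm moves only by the tool servo_tool, never from a script. Its argument "rows" is a list of rows, each a list of 3 entries, a list of its own where there are three numbers: the shift along the world's x, y, z in cm, then the turn about the world's z in rad, then the finger opening in cm, from 0 to 8.54. A call has 1 to 5 rows; each row shifts and turns the commanded pose from where the row before left it; what a row does not reach is not made up. A row lasts 1/12 s, in which the tool goes at most 41.7 mm and 7.16 degrees, less where a joint would pass 70% of its speed; a pose out of reach is approached as far as the arm can. A call is refused whole if a number of a shift passes 4.17 or a number of a turn 0.125, either way. A call with a gripper value outside its range is refused whole. The fingers move at their own pace and stop on an object; "squeeze" is the grip in N (left out, the last holds). Time passes only in rows, so rows that do not move let the fingers close. It gives the time, the measured TCP pose, the force and the opening at its end, in the units of the state.
- r.sense(): the state, without advancing time (a new reading comes with each control period).
- eyes.grab_frame(name): name is "scene" or "top" or "wrist"; returns a dict with "frame" (480x640x3 uint8, red, green, blue), "depth" (480x640 float32, mm along the optical axis (not along the pixel's ray), 0 where there is no reading), "vertical_fov" (degrees; the focal length in pixels is half the picture's height over the tangent of half this angle, whatever the lens; pixels are square), "cx", "cy" (the principal point, pixels), "camera_from_world" (4x4, takes a point from world to camera coordinates); the wrist camera has in their place "hand_eye" (4x4, takes a point from camera to tool coordinates, whose origin is the TCP and whose axes are the flange's). Camera axes: x right, y down, z forward; pixel columns grow to the right and rows downward; lengths in mm; the calibration is good to about 2 mm. A picture is of the moment at which its call begins: read the wrist's pose just before it.
- r.sign_off(): hands the job in, once; it reports no verdict.
The state is a dict: "clock": time; "qpos": joint angles; "qvel": joint speeds; "joint_efforts": joint torques, N m; "eef_pos": TCP position; "tcp_rot": TCP orientation; "contact_force": force on the tool from outside, world axes, zero at the start; "wrist_torque": the same for the moment, N m; "opening": opening from 0.0 (shut) to 1.0 (fully open).
Only numpy, scipy, OpenCV 4.12 (cv2) and the standard library are available. Lean on these libraries where they do the work, as an engineer would, in place of code of your own. Each camera call takes 0.05 s, during which the arm holds its last target.

### The job

Raise the little bench camera for a picture of the tube rack: push the stand's trip lever all the way down so that the camera head pops up, then grip the head from above so that a finger squeezes the round release button in its side fully in, and pull the head straight up past its first stop to its second stop, until both stages of the mast are fully drawn out. The mast is sprung and sinks if let go, so finish while still gripping the head and holding it at full height, and leave the tube rack, bottle and jar where they stand.

Things in the scene. Friction and masses are not known exactly. Their poses are not given: they have to be found in the camera images.
- mast_stand: Fixed stand of the camera mast: grey foot plate 150 x 90 x 12 mm with a dark tube (28 mm across, top at 78 mm). Origin on the mast's vertical axis at the bench surface; z up. Its +x axis points along the trip lever, its -x axis to the side of the camera, its -y axis to the side of the head with the release button. It does not move.
- trip_lever (a joint): Angle of the dark steel trip lever: 0 at rest, 0.25 rad fully down on its stop. Hinge pin along the stand's y axis, 20 mm from the mast axis towards the stand's +x, 36 mm above the bench. Push the pad at its end down; a spring returns it (3 N at the pad at first, 6 N fully down). Near the end of the stroke (about 0.2 rad) its hook lets go and the head pops up. The lever may spring back.
- lever_pad (a point): Centre of the top face of the lever's square black pad, 40 x 40 x 8 mm. At rest it lies 120 mm from the mast axis along the stand's +x, 55 mm above the bench; fully down it is 25 mm lower and 3 mm farther out. The tallest thing near is the camera head on the mast axis, 136 mm high while held down.
- head_grip (a point): Grip point: on the mast axis in the black upright grip block of the camera head, level with the button. The block is 26 mm wide along the stand's y axis (the way to squeeze it), 24 mm along x, 50 mm tall: top 22 mm above this point, underside 28 mm below. Height above the bench: 114 mm hooked down, about 134 mm popped up, 212 mm with both stages drawn out.
- button_face (a point): Centre of the outer face of the release button, a round grey button 14 mm across on the head's side towards the stand's -y, 19 mm from the mast axis (it stands 6 mm proud of the grip block). It moves with the head.
- release_button (a joint): How far the release button is pressed in: 0 out, 0.006 m flush with the block (0.0065 at most); sprung, 2 N at first, 5 N when flush. While it is out, the popped-up head is locked and rises only a few mm more; from about 4 mm in, the mast can be drawn out. Closing a gripper along the stand's y axis on the block at the height of the grip point presses it flush.
- inner_stage (a joint): How far the inner stage (the thin rod with the camera head) is drawn up out of the outer stage: about 0.002 m while hooked down, about 0.022 m popped up, 0.060 m at its end, which is the first stop. Sprung: it takes up to 6 N to pull it there.
- outer_stage (a joint): How far the outer stage (the thicker tube) is drawn up out of the stand: 0 until the inner stage has reached its end (a harder pull, 8 to 11 N, then draws it), 0.040 m at its end, which is the second stop. It sinks back if let go.
- tube_rack: Blue tube rack 70 x 150 x 45 mm with small capped tubes, to 61 mm high. Origin under its centre. Bystander: leave it.
- reagent_bottle: White bottle 60 mm across, 120 mm high. Origin under its centre. Bystander: leave it.
- cap_jar: Clear jar with a screw cap, 64 mm across, 60 mm high. Origin under its centre. Bystander: leave it.
- camera (a point): Centre of the camera, a black box 36 x 26 x 24 mm that juts from the foot of the grip block towards the stand's -x, lens down; its top is 14 mm below the level of the grip point, 12 to 48 mm from the mast axis. Moves with the head.
- hook_tip (a point): Inner end of the lever's hook, 16 mm wide, at rest 20 mm from the mast axis towards the stand's +x and 89 mm above the bench (its top at 92 mm). It lies over a thin aluminium ledge (30 mm out from the axis, 28 mm below the grip point) that moves with the head; when the lever is down it has swung clear of it.
There are look-alikes about, which are no part of the job. Of the things that look like the mast_stand, the largest one is meant.

How it is judged (in metres and radians):
On the way, in this order (a step that is already met when the one before it is completed fails the run):
1. the trip lever is pushed fully down and the head pops up (value of joint trip_lever above 0.22 rad and value of joint inner_stage above 0.012 m), for 0.1 s.
2. the release button is squeezed in by the fingers gripping the head (value of joint release_button above 0.0045 m and contact force between the fingers and mast_stand above 2 N and distance between the grasp point and head_grip below 0.03 m), for 0.1 s.
At the end, for the whole second after the job is handed in: Both stages are fully drawn out (each within 4 mm of its end) and still, the fingers hold the camera head (grasp point within 30 mm of the grip point, more than 2 N of contact), and rack, bottle and jar are within 25 mm of where they stood (value of joint inner_stage above 0.056 m and value of joint outer_stage above 0.036 m and velocity of joint outer_stage between -0.01 and 0.01 m/s and contact force between the fingers and mast_stand above 2 N and distance between the grasp point and head_grip below 0.03 m and distance of each of tube_rack, reagent_bottle, cap_jar from where it was at the start of the episode below 0.025 m); the arm keeps its last pose, push and grip.
It fails at once if the rack, bottle or jar is knocked away or over (distance of any of tube_rack, reagent_bottle, cap_jar from where it was at the start of the episode above 0.03 m or angle between any of reagent_bottle, cap_jar's own z axis and vertical above 0.6 rad).
It also fails if it takes over 45 s, if anything falls off the work surface, if the arm or the gripper's body presses on something with over 40 N, if the wrist force passes 120 N, or if a joint passes its speed limit or range.

## Working session

There is one attempt and no reset: what is moved stays moved. The work goes in short steps, Python scripts to look and compute and a tool call to move; the robot and the scene stay as the last step left them, time stands still between calls to the robot, and variables do not carry over. Pictures are saved under pics/ and viewed, and the job is handed in when it is done.

Besides the shell and the picture viewer there is one more tool, called after "Call:" as name(argument=value, ...), one argument or row to a line, values as JSON. servo_tool: Moves the arm, as the interface text tells. Its arguments: {"type":"object","properties":{"rows":{"type":"array"},"squeeze":{"type":"number"}},"required":["rows"]}

```bash
mkdir -p pics
cat > h.py <<'E'
import numpy as np, cv2
from rig import r, eyes
def grab(n,f=None):
    d=eyes.grab_frame(n)
    if f: cv2.imwrite('pics/'+f,d['frame'][:,:,::-1]); np.savez('pics/'+f+'.npz',**{k:np.array(v) for k,v in d.items()})
    return d
def load(f): 
    z=np.load('pics/'+f+'.npz'); return {k:z[k] for k in z.files}
def pt(d,u,v,dep=None,z=None):
    f=240/np.tan(np.radians(float(d['vertical_fov']))/2)
    ray=np.array([(u-d['cx'])/f,(v-d['cy'])/f,1.0]); T=np.linalg.inv(d['camera_from_world'])
    if z is not None:
        o=T[:3,3]; w=T[:3,:3]@ray; return o+w*(z-o[2])/w[2]
    if dep is None: dep=float(d['depth'][int(round(v)),int(round(u))])
    return T[:3,:3]@(ray*dep)+T[:3,3]
def crop(f,u0,v0,u1,v1,out,s):
    im=cv2.imread('pics/'+f)[v0:v1,u0:u1]; cv2.imwrite('pics/'+out,cv2.resize(im,None,fx=s,fy=s,interpolation=cv2.INTER_CUBIC))
E
python3 - <<'E'
from h import *
print(r.sense())
grab('scene','s0.png');grab('top','t0.png')
E
```

```text
{'clock': 0.0, 'qpos': array([-1.13336765e+00,  3.53650879e-01,  1.63413022e+00, -5.58510149e-06,
        1.15519101e+00, -2.38768145e-03]), 'qvel': array([ 1.23426717e-04, -5.59104961e-06,  5.24879111e-04,  1.15588143e-03,
        8.30099298e-04, -2.04037111e-04]), 'joint_efforts': array([ 1.68668164e-03, -6.05226517e+01, -3.42069876e+01,  1.79684293e-04,
        9.53505398e-03,  1.19210677e-05]), 'eef_pos': array([ 265.92067955, -565.10324451,  241.56163405]), 'tcp_rot': array([-3.14021319e+00,  1.81282423e-06,  4.39818621e-01]), 'contact_force': array([ 0.0010243 ,  0.15763073, -0.61281062]), 'wrist_torque': array([ 0.03136949, -0.04533957, -0.02092978]), 'opening': 1.000957127653659}
```

View pics/s0.png

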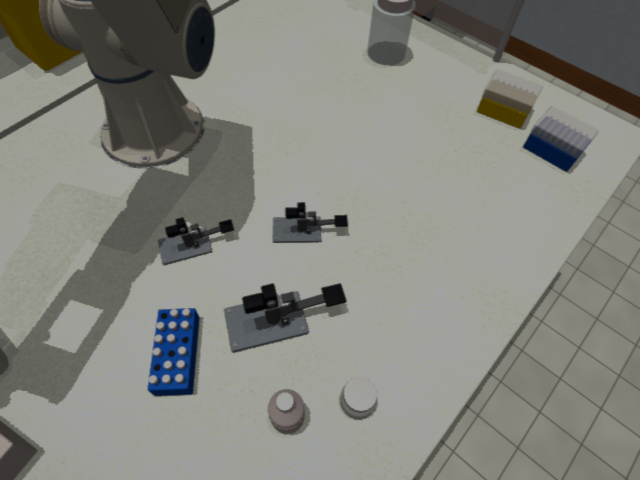

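View pics/t0.png

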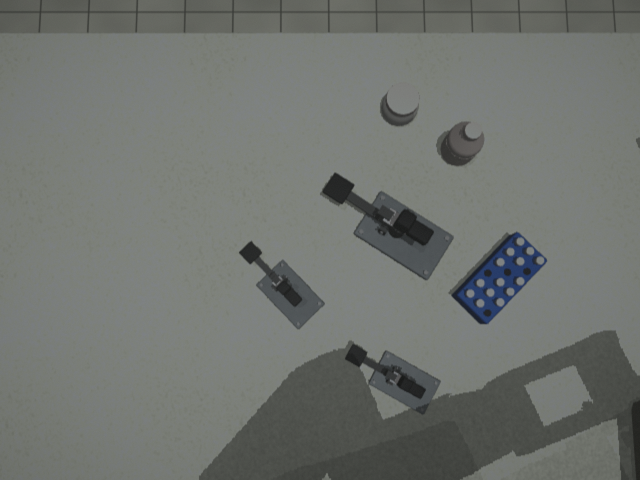

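Candidates for the stand in the top view are (403,235), large, and (290,293) and (403,380), both small. In the scene view the large one is at (265,318). I choose the large one and check it in a crop.

Run:
```python
from h import *
crop('t0.png',310,160,470,290,'t0c.png',5)
d=load('t0.png.npz'[:-4])
for n,u,v in [('pad',338,189),('jar',403,100),('bottle',474,131),('rack',500,278),('lookA',250,252),('lookB',356,354)]: print(n,pt(d,u,v).round(1))
for u,v in [(379,193),(452,237),(428,278),(355,235)]: print(pt(d,u,v,z=12).round(1), pt(d,u,v).round(1))
print(d['camera_from_world'].round(3))
```

```text
pad [646.9 -57.7  52.5]
jar [ 798.7 -168.9   58. ]
bottle [ 726.2 -271.9  117.2]
rack [ 496.9 -319.6   59.8]
lookA [544.1  89.5  34.5]
lookB [376.  -84.9  41.2]
[ 647.9 -130.    12. ] [ 649.  -130.5    6.7]
[ 570.5 -254.1   12. ] [ 437.6  -24.7 1068.8]
[ 500.4 -210.8   12. ] [ 500.5 -211.    10.5]
[574.8 -87.5  12. ] [ 5.763e+02 -8.820e+01  3.000e-01]
[[-6.00000e-03 -1.00000e+00  1.10000e-02 -3.33770e+01]
 [-9.91000e-01  5.00000e-03 -1.36000e-01  5.78527e+02]
 [ 1.35000e-01 -1.10000e-02 -9.91000e-01  9.99269e+02]
 [ 0.00000e+00  0.00000e+00  0.00000e+00  1.00000e+00]]
```

View pics/t0c.png

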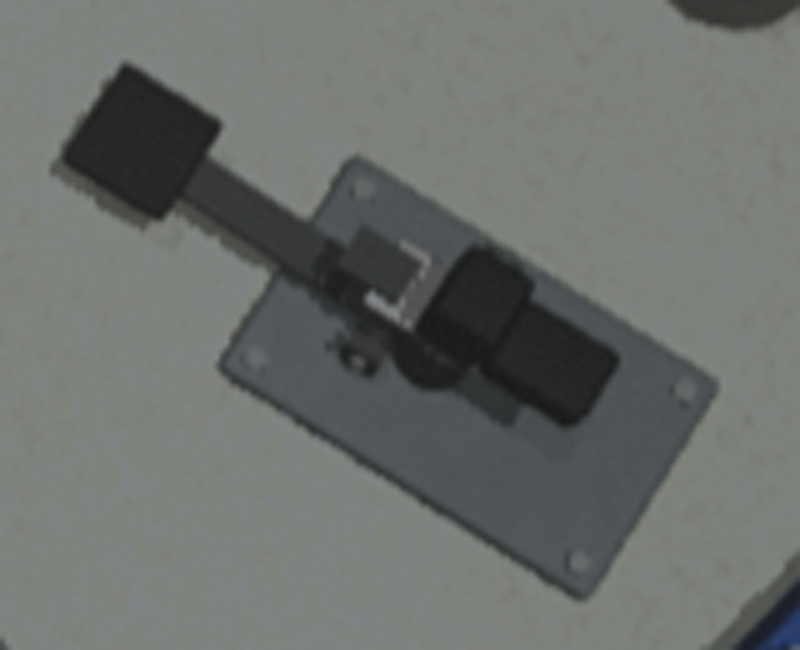

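Run:
```python
from h import *
crop('s0.png',215,275,355,355,'s0c.png',5.7)
d=load('t0.png')
q=lambda u,v:(310+u/5-.4,160+v/5-.4)
c=[pt(d,*q(u,v),z=12)[:2] for u,v in [(356,157),(717,385),(583,598),(222,368)]]
c=np.array(c);print(c.round(1),c.mean(0),[np.linalg.norm(c[i]-c[(i+1)%4]) for i in range(4)])
x=(c[0]-c[1])/150+(c[3]-c[2])/150;y1=np.arctan2(x[1],x[0]);print('yaw plate',y1)
# pad top corners
p=np.array([pt(d,*q(u,v),z=55)[:2] for u,v in [(127,64),(221,127),(160,217),(64,150)]]);print(p.round(1),p.mean(0))
# head top corners
hh=np.array([pt(d,*q(u,v),z=136)[:2] for u,v in [(480,245),(535,285),(478,365),(420,318)]]);print(hh.round(1),hh.mean(0))
for u,v in [(475,300),(460,310),(490,290),(140,140),(560,370)]:
  a=q(u,v);print(u,v,pt(d,*a).round(1))
h=hh.mean(0);v=p.mean(0)-h;print('dist',np.hypot(*v),'yaw',np.arctan2(v[1],v[0]))
```

```text
[[ 651.4 -133.2]
 [ 571.2 -255.8]
 [ 498.4 -207.6]
 [ 577.9  -85.8]] [ 574.72788899 -170.61071795] [np.float64(146.5385688117151), np.float64(87.26811695924945), np.float64(145.47334927173523), np.float64(87.45150880293598)]
yaw plate 0.9920984703676765
[[674.6 -52.9]
 [653.1 -84. ]
 [622.7 -63.4]
 [645.5 -31.7]] [648.96893164 -58.0128601 ]
[[ 598.9 -157.8]
 [ 586.5 -174.2]
 [ 562.  -156.3]
 [ 576.5 -139. ]] [ 580.9400275  -156.82631954]
475 300 [ 582.  -156.   135.2]
460 310 [ 578.8 -151.2  136.2]
490 290 [ 584.8 -160.4  137. ]
140 140 [648.5 -57.   56.4]
560 370 [ 563.5 -185.2  111.8]
dist 119.96679359310532 yaw 0.9678588323018886
```

View pics/s0c.png

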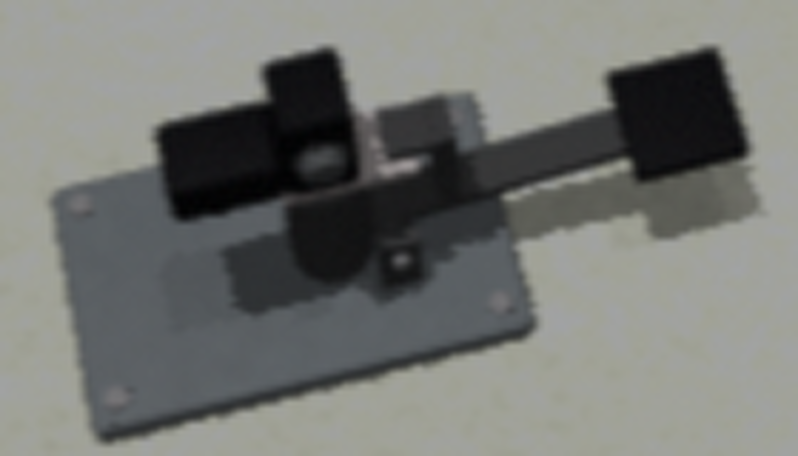

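The crop shows the button as a grey disc at (320,160), the camera box on the left and the lever with its pad on the right. The pad is 120 mm from the head and the foot measures about 147 x 87 mm, so both match the large stand. Estimates: head at (581,-157), pad at (649,-58,55), stand yaw about 0.98. Next I move above the pad with the gripper shut.

Call:
servo_tool(
  rows=[
    [[2.4,3.2,0],0.108,0],
    [[2.4,3.2,0],0.108,0],
    [[2.4,3.2,0],0.108,0],
    [[2.4,3.2,0],0.108,0],
    [[2.4,3.2,0],0.108,0],
  ],
  squeeze=40,
)

```text
clock: 0.52
eef_pos: [386.6, -403.8, 242.0]
tcp_rot: [-3.141, -0.0, 0.985]
contact_force: [1.5, -0.3, 0.9]
opening: 0.302
```

Call:
servo_tool(
  rows=[
    [[2.4,3.2,0],0,0],
    [[2.4,3.2,0],0,0],
    [[2.4,3.2,0],0,0],
    [[2.4,3.2,0],0,0],
    [[2.4,3.2,0],0,0],
  ],
)

```text
clock: 0.93
eef_pos: [506.8, -243.7, 242.1]
tcp_rot: [-3.141, 0.0, 0.98]
contact_force: [0.5, -1.0, -0.6]
opening: 0.003
```

Call:
servo_tool(
  rows=[
    [[2.4,3.1,0],0,0],
    [[2.4,3.1,0],0,0],
    [[2.4,3.1,0],0,0],
    [[2.4,3.1,0],0,0],
    [[2.4,3.1,0],0,0],
  ],
)

```text
clock: 1.35
eef_pos: [626.8, -88.7, 242.0]
tcp_rot: [-3.141, 0.0, 0.98]
contact_force: [0.4, -0.4, 0.2]
opening: -0.002
```

Call:
servo_tool(
  rows=[
    [[2.4,3.1,0],0,0],
    [[0,0,0],0,0],
    [[0,0,0],0,0],
  ],
)

```text
clock: 1.6
eef_pos: [650.7, -57.5, 241.5]
tcp_rot: [-3.141, 0.0, 0.983]
contact_force: [-0.4, 0.5, 0.7]
opening: 0.0
```

Call:
servo_tool(
  rows=[
    [[0,0,-3.5],0,0],
    [[0,0,-3.5],0,0],
    [[0,0,-3.5],0,0],
    [[0,0,-3.5],0,0],
    [[0,0,-2.0],0,0],
  ],
)

```text
clock: 2.02
eef_pos: [647.1, -60.5, 78.4]
tcp_rot: [-3.137, 0.003, 0.979]
contact_force: [-0.4, -0.4, 0.1]
opening: -0.001
```

Run:
```python
from h import *
grab('scene','s1.png'); grab('wrist','w1.png')
crop('s1.png',200,180,420,360,'s1c.png',3.6)
print(r.sense()['eef_pos'])
```

```text
[646.29697578 -60.36036801  78.17771095]
```

View pics/s1c.png

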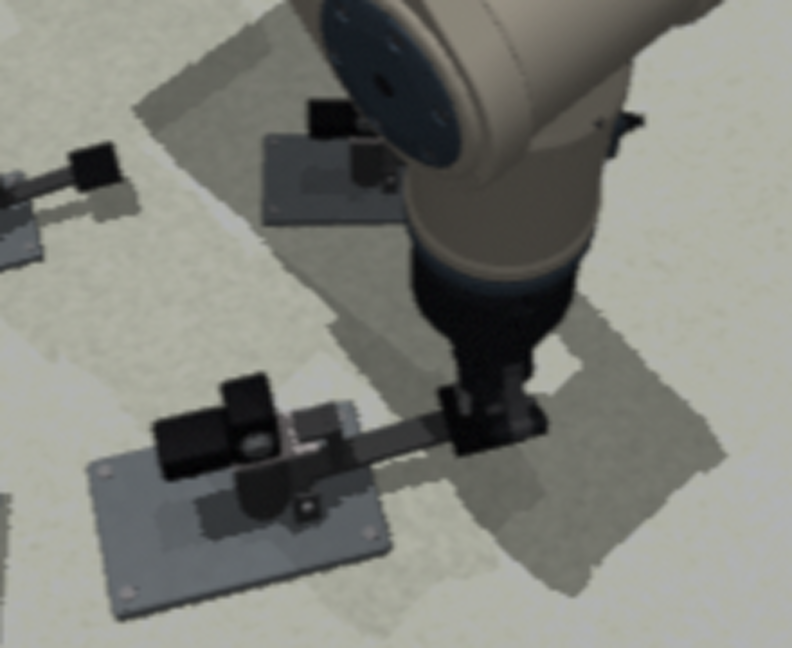

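View pics/w1.png

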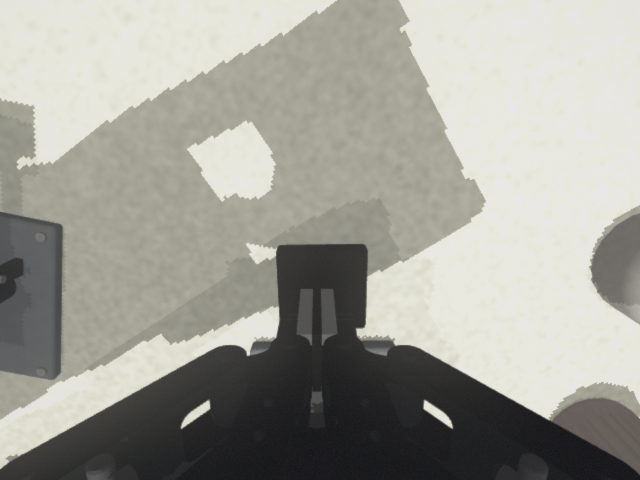

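The fingers are centred over the pad (wrist view 320,300). Pushing down.

Call:
servo_tool(
  rows=[
    [[0,0,0],0,0],
    [[0,0,-1],0,0],
    [[0,0,-1],0,0],
    [[0,0,-1],0,0],
    [[0,0,-0.7],0,0],
  ],
)

```text
clock: 2.53
eef_pos: [652.1, -59.3, 45.9]
tcp_rot: [3.138, -0.003, 0.98]
contact_force: [3.1, 2.7, 5.6]
opening: -0.001
```

Call:
servo_tool(
  rows=[
    [[0,0,-0.3],0,0],
    [[0,0,-0.2],0,0],
    [[0,0,0],0,0],
  ],
)

```text
clock: 2.78
eef_pos: [652.0, -59.5, 42.1]
tcp_rot: [3.138, -0.002, 0.98]
contact_force: [0.5, 3.2, 14.2]
opening: -0.001
```

Call:
servo_tool(
  rows=[
    [[0,0,-0.1],0,0],
    [[0,0,0],0,0],
    [[0,0,0],0,0],
    [[0,0,0],0,0],
  ],
)

```text
clock: 3.12
eef_pos: [652.1, -59.5, 41.9]
tcp_rot: [3.138, -0.002, 0.98]
contact_force: [-0.7, 3.2, 19.7]
opening: -0.002
```

Run:
```python
from h import *
grab('scene','s2.png'); d=grab('top','t2.png')
crop('s2.png',200,180,420,360,'s2c.png',3.6)
crop('t2.png',310,160,470,290,'t2c.png',5)
print(r.sense()['eef_pos'])
```

```text
[652.06555879 -59.47324013  41.84751341]
```

View pics/s2c.png

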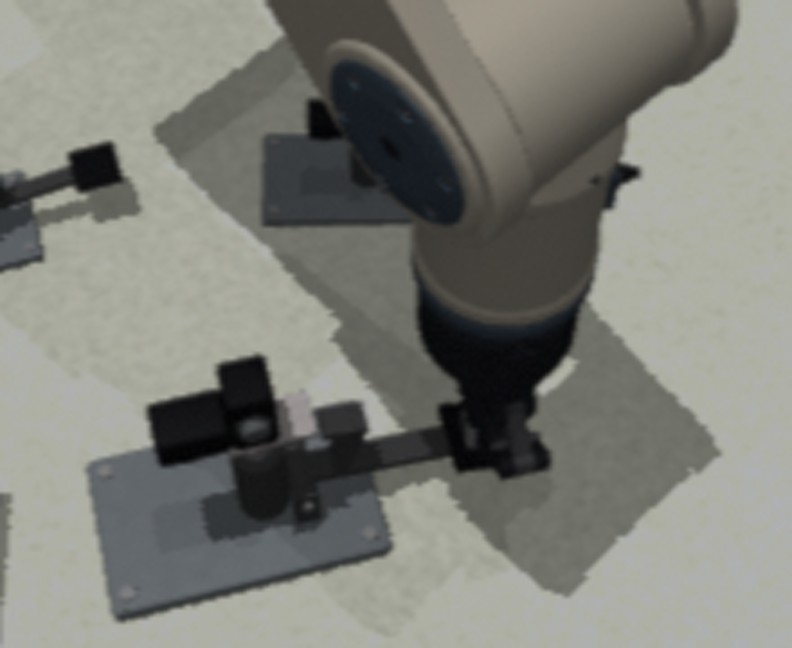

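View pics/t2c.png

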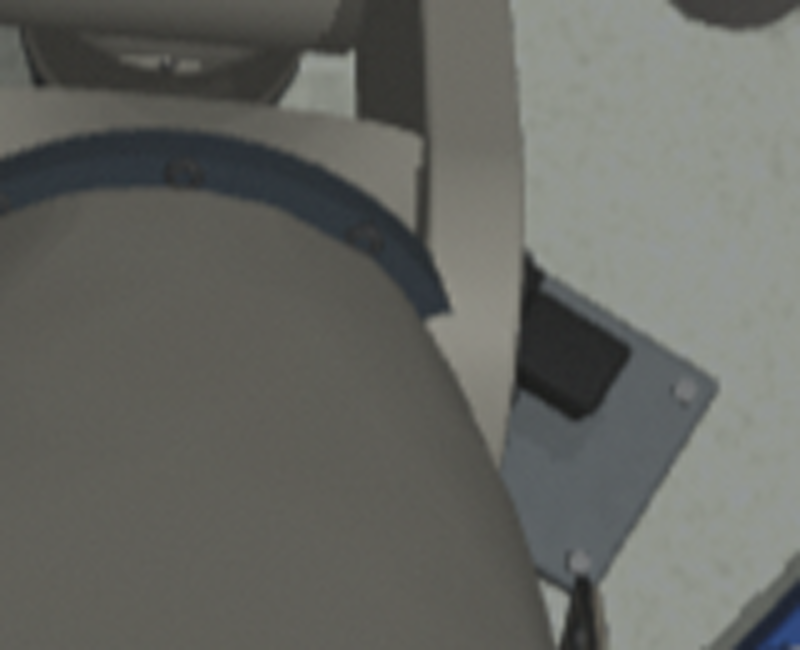

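The head has risen and its ledge is clear of the hook (crop 297,415). The lever stands on its stop at 20 N. Next I raise the arm, open the gripper and go above the head.

Call:
servo_tool(
  rows=[
    [[0,0,1.5],0,0],
    [[0,0,3.5],0,0],
    [[0,0,3.8],0,0],
    [[0,0,3.8],0,0],
    [[0,0,3.8],0,0],
  ],
)

```text
clock: 3.63
eef_pos: [649.1, -59.6, 204.5]
tcp_rot: [-3.14, 0.001, 0.98]
contact_force: [0.7, 0.7, -0.1]
opening: 0.0
```

Call:
servo_tool(
  rows=[
    [[0,0,3.6],0,8.5],
    [[0,0,1.0],0,8.5],
    [[0,0,0],0,8.5],
    [[0,0,0],0,8.5],
    [[0,0,0],0,8.5],
  ],
)

```text
clock: 4.05
eef_pos: [648.9, -59.5, 247.2]
tcp_rot: [-3.139, 0.002, 0.98]
contact_force: [-0.6, 0.9, -0.4]
opening: 0.708
```

Run:
```python
from h import *
print(r.sense()['eef_pos'],r.sense()['tcp_rot']);grab('wrist','w3.png');grab('scene','s3.png'); d=grab('top','t3.png')
crop('s3.png',200,180,420,360,'s3c.png',3.6)
crop('t3.png',310,160,470,290,'t3c.png',5)
```

```text
[648.8808733  -59.47782377 247.1919247 ] [-3.13882559e+00  1.65056587e-03  9.79841779e-01]
```

View pics/s3c.png

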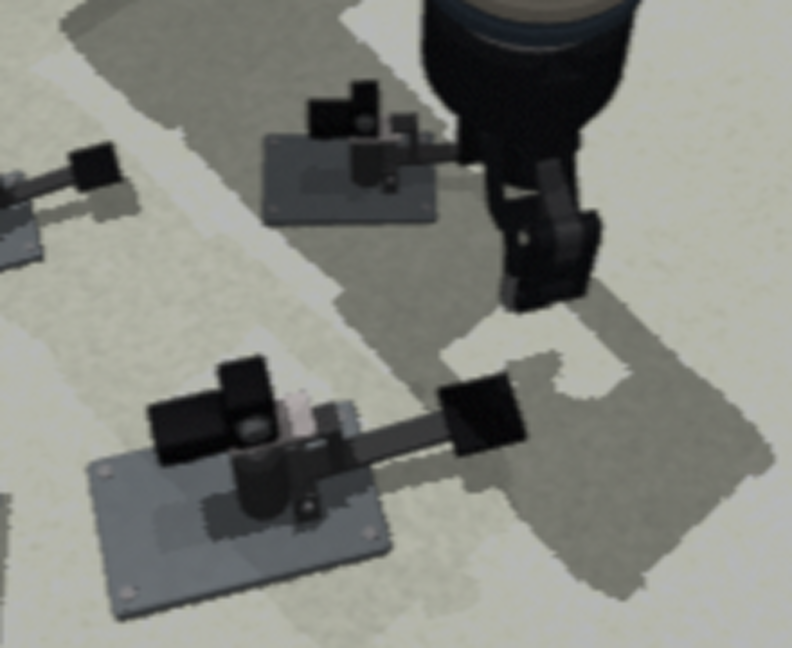

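View pics/w3.png

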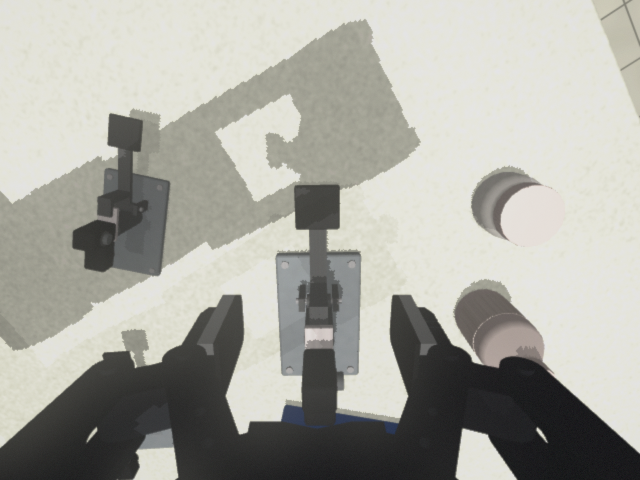

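The wrist view shows the stand lined up with the tool. The head is at (319,365), its button on the right at (340,381), and the pad at (317,207). Next I move over the head.

Call:
servo_tool(
  rows=[
    [[-2.2,-3.2,0],0,8.5],
    [[-2.3,-3.3,0],0,8.5],
    [[-2.3,-3.3,0],0,8.5],
    [[0,0,0],0,8.5],
    [[0,0,0],0,8.5],
  ],
)

```text
clock: 4.62
eef_pos: [580.6, -159.0, 248.3]
tcp_rot: [-3.14, 0.001, 0.977]
contact_force: [-0.4, -0.3, -0.1]
opening: 0.99
```

Run:
```python
from h import *
s=r.sense();print(s['eef_pos'],s['tcp_rot']);d=grab('wrist','w4.png');grab('scene','s4.png')
crop('w4.png',220,300,420,450,'w4c.png',4)
print(d['hand_eye'].round(3),d['vertical_fov'],d['cx'],d['cy'])
```

```text
[ 580.64730741 -159.04353977  248.33229128] [-3.13988910e+00  6.56470629e-04  9.76799856e-01]
[[-2.00000e-03 -9.54000e-01 -3.01000e-01  7.71160e+01]
 [ 1.00000e+00 -2.00000e-03  1.00000e-03 -4.80000e-02]
 [-2.00000e-03 -3.01000e-01  9.54000e-01 -1.30885e+02]
 [ 0.00000e+00  0.00000e+00  0.00000e+00  1.00000e+00]] 65.15454025084165 316.4090609656092 236.38301607852242
```

View pics/w4.png

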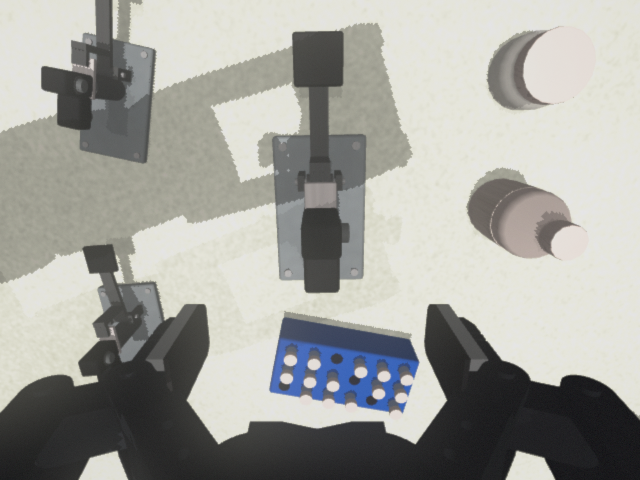

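View pics/s4.png

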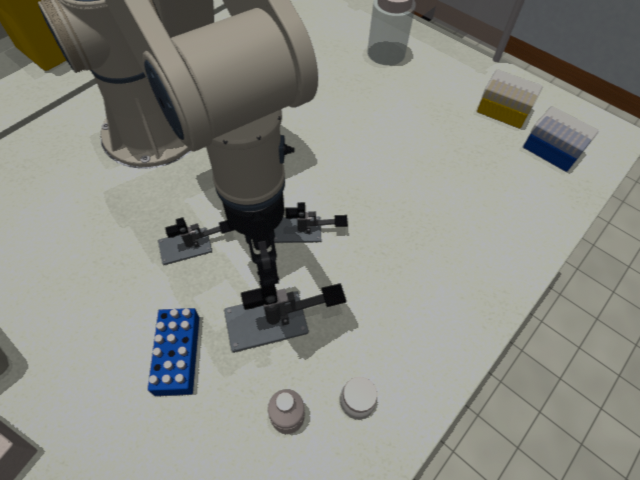

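Run:
```python
from h import *
from scipy.spatial.transform import Rotation as R
crop('w4.png',270,170,370,300,'w4c.png',4.6)
d=load('w4.png'); P=np.array([580.65,-159.04,248.33]); Rt=R.from_euler('xyz',[-3.13989,.00066,.9768]).as_matrix()
f=240/np.tan(np.radians(float(d['vertical_fov']))/2)
v,u=np.mgrid[150:300:1,270:370:1]; D=d['depth'][150:300,270:370]
c=np.stack([(u-d['cx'])/f*D,(v-d['cy'])/f*D,D],-1).reshape(-1,3)
t=c@d['hand_eye'][:3,:3].T+d['hand_eye'][:3,3]; w=t@Rt.T+P
m=(D.ravel()>0)&(w[:,2]>148); q=t[m]
print(m.sum(),'top z med',np.median(w[m,2]), 'tool x',np.percentile(q[:,0],[2,50,98]),'tool y',np.percentile(q[:,1],[2,50,98]),w[m].mean(0))
rect=cv2.minAreaRect(q[:,:2].astype(np.float32));print('rect (tool xy)',rect)
ctr=np.array([rect[0][0],rect[0][1],0]);print('head world',(Rt@ctr+P)[:2])
m=(D.ravel()>0)&(w[:,2]>110)&(w[:,2]<148);q=t[m];print('mid tool x',np.percentile(q[:,0],[1,99]),'y',np.percentile(q[:,1],[1,99]))
```

```text
1478 top z med 153.91434522822894 tool x [-8.70235087  3.32921035 13.7630297 ] tool y [-9.0440922   3.09046263 15.33858655] [ 584.842713   -158.11011867  153.65980271]
rect (tool xy) ((1.832066535949707, 3.0799007415771484), (25.737985610961914, 24.835426330566406), 89.54232788085938)
head world [ 584.2277067  -159.24549813]
mid tool x [-44.6415229  14.0874615] y [-8.93753688 21.48618994]
```

View pics/w4c.png

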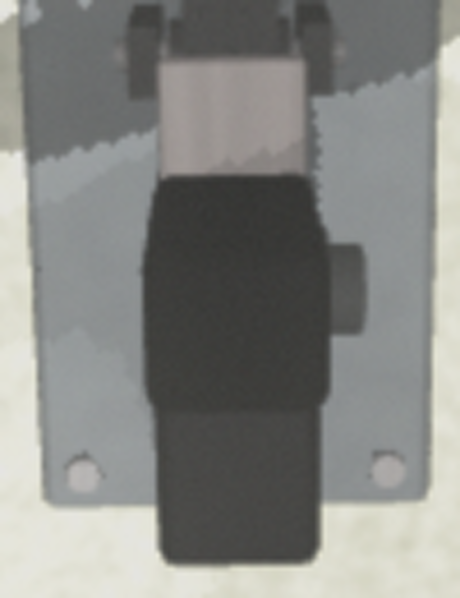

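The wrist depth puts the block 3 mm off in tool y and 1 mm off in tool x. It measures 25.7 x 24.8 mm (24 x 26 expected), with its top at 154 (156 expected). I correct for that and descend.

Call:
servo_tool(
  rows=[
    [[0.27,-0.06,0],0,8.5],
    [[0,0,-2.5],0,8.5],
    [[0,0,-2.5],0,8.5],
    [[0,0,-2.5],0,8.5],
    [[0,0,-2.5],0,8.5],
  ],
)

```text
clock: 5.13
eef_pos: [585.7, -157.0, 148.1]
tcp_rot: [3.141, -0.0, 0.982]
contact_force: [0.6, -0.8, 0.5]
opening: 0.996
```

Call:
servo_tool(
  rows=[
    [[0,0,-1.5],0,8.5],
    [[0,0,-0.7],0,8.5],
    [[0,0,0],0,8.5],
  ],
)

```text
clock: 5.38
eef_pos: [584.4, -157.0, 125.3]
tcp_rot: [-3.139, 0.001, 0.981]
contact_force: [-0.7, -0.3, -0.3]
opening: 0.997
```

Run:
```python
from h import *
s=r.sense();print(s['eef_pos'],s['tcp_rot'],s['contact_force']);d=grab('wrist','w5.png');grab('scene','s5.png')
crop('s5.png',190,200,370,370,'s5c.png',3.5)
```

```text
[ 584.36849556 -157.00378155  125.34095032] [-3.13857937e+00  9.58425628e-04  9.81158072e-01] [-0.70737345 -0.25423592 -0.34008349]
```

View pics/w5.png

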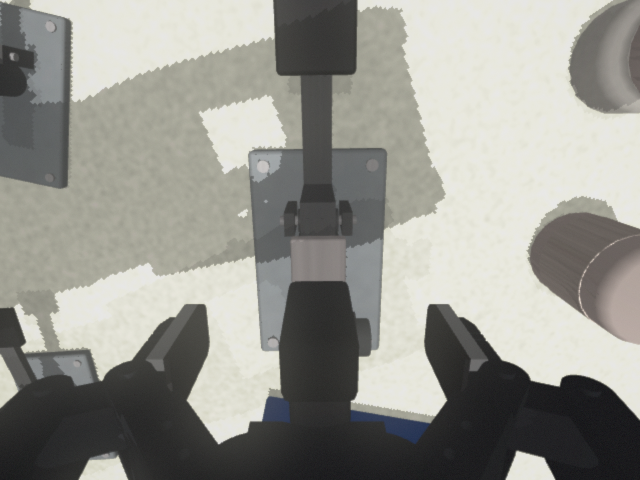

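View pics/s5c.png

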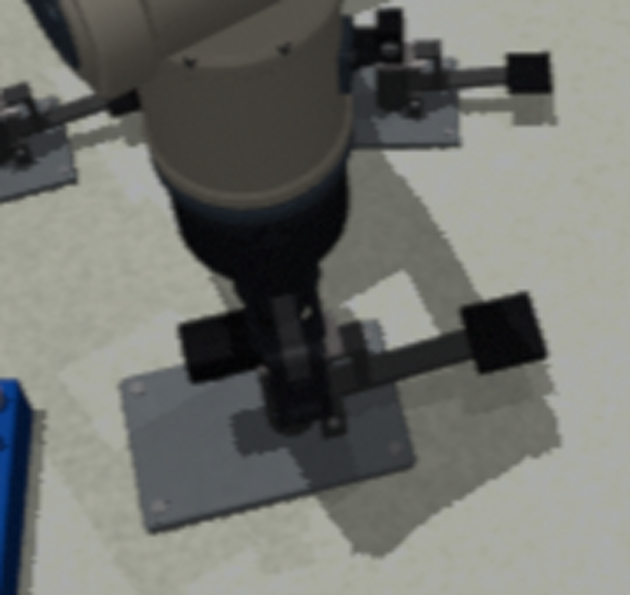

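The block is centred between the fingers (282–355 against 206–427). Closing.

Call:
servo_tool(
  rows=[
    [[0,0,0],0,2.0],
    [[0,0,0],0,2.0],
    [[0,0,0],0,2.0],
    [[0,0,0],0,2.0],
    [[0,0,0],0,2.0],
  ],
  squeeze=60,
)

```text
clock: 5.9
eef_pos: [585.2, -158.4, 127.9]
tcp_rot: [3.14, -0.0, 0.98]
contact_force: [-5.7, 4.6, 0.8]
opening: 0.293
```

Call:
servo_tool(
  rows=[
    [[0,0,0],0,2.0],
    [[0,0,0],0,2.0],
    [[0,0,0],0,2.0],
    [[0,0,0],0,2.0],
    [[0,0,0],0,2.0],
  ],
)

```text
clock: 6.32
eef_pos: [584.9, -158.2, 127.3]
tcp_rot: [3.141, 0.0, 0.98]
contact_force: [0.1, 0.5, -0.2]
opening: 0.298
```

The opening is about 25.4 mm, which is the block's width, so the button is flush. Pulling up.

Call:
servo_tool(
  rows=[
    [[0,0,0.6],0,2.0],
    [[0,0,1.0],0,2.0],
    [[0,0,1.0],0,2.0],
    [[0,0,0.8],0,2.0],
    [[0,0,0],0,2.0],
  ],
)

```text
clock: 6.73
eef_pos: [584.8, -158.1, 163.1]
tcp_rot: [3.141, -0.0, 0.98]
contact_force: [0.4, -0.1, -5.1]
opening: 0.296
```

Call:
servo_tool(
  rows=[
    [[0,0,0.7],0,2.0],
    [[0,0,0.8],0,2.0],
    [[0,0,0.8],0,2.0],
    [[0,0,0.8],0,2.0],
    [[0,0,0],0,2.0],
  ],
)

```text
clock: 7.15
eef_pos: [584.8, -158.1, 193.6]
tcp_rot: [3.142, -0.0, 0.98]
contact_force: [1.0, -0.8, -8.7]
opening: 0.298
```

Call:
servo_tool(
  rows=[
    [[0,0,0.5],0,2.0],
    [[0,0,0.4],0,2.0],
    [[0,0,0.2],0,2.0],
    [[0,0,0],0,2.0],
    [[0,0,0],0,2.0],
  ],
)

```text
clock: 7.57
eef_pos: [584.7, -158.1, 203.2]
tcp_rot: [-3.141, 0.0, 0.98]
contact_force: [3.2, 0.0, -9.0]
opening: 0.296
```

Call:
servo_tool(
  rows=[
    [[0,0,0.2],0,2.0],
    [[0,0,0],0,2.0],
    [[0,0,0],0,2.0],
  ],
)

```text
clock: 7.82
eef_pos: [584.7, -158.1, 205.2]
tcp_rot: [-3.141, 0.0, 0.98]
contact_force: [1.9, -1.5, -9.3]
opening: 0.298
```

Call:
servo_tool(
  rows=[
    [[0,0,0.15],0,2.0],
    [[0,0,0],0,2.0],
    [[0,0,0],0,2.0],
  ],
)

```text
clock: 8.07
eef_pos: [584.7, -158.1, 206.8]
tcp_rot: [-3.141, 0.0, 0.98]
contact_force: [2.4, -0.3, -9.3]
opening: 0.295
```

Call:
servo_tool(
  rows=[
    [[0,0,0.15],0,2.0],
    [[0,0,0],0,2.0],
    [[0,0,0],0,2.0],
  ],
)

```text
clock: 8.32
eef_pos: [584.7, -158.1, 208.3]
tcp_rot: [-3.141, 0.0, 0.98]
contact_force: [2.5, 0.9, -10.2]
opening: 0.297
```

Call:
servo_tool(
  rows=[
    [[0,0,0.15],0,2.0],
    [[0,0,0],0,2.0],
    [[0,0,0],0,2.0],
  ],
)

```text
clock: 8.57
eef_pos: [584.3, -157.9, 208.8]
tcp_rot: [-3.14, 0.0, 0.98]
contact_force: [4.4, -2.3, -20.5]
opening: 0.296
```

Call:
servo_tool(
  rows=[
    [[0,0,0.15],0,2.0],
    [[0,0,0],0,2.0],
    [[0,0,0],0,2.0],
  ],
)

```text
clock: 8.82
eef_pos: [584.1, -157.9, 208.9]
tcp_rot: [-3.139, 0.001, 0.98]
contact_force: [7.8, -2.5, -31.6]
opening: 0.299
```

Run:
```python
from h import *
s=r.sense();print(s['eef_pos'],s['contact_force']);grab('wrist','w6.png');grab('scene','s6.png')
crop('s6.png',190,200,370,370,'s6c.png',3.5)
```

```text
[ 584.08976905 -157.89508731  208.87161683] [  7.8141625   -2.45197837 -31.62534618]
```

View pics/w6.png

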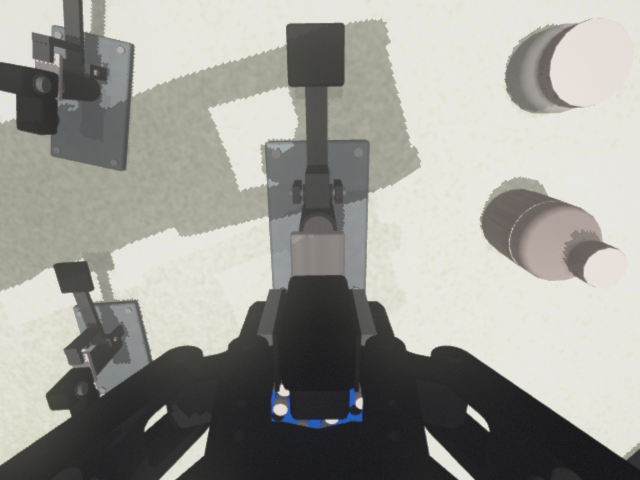

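View pics/s6c.png

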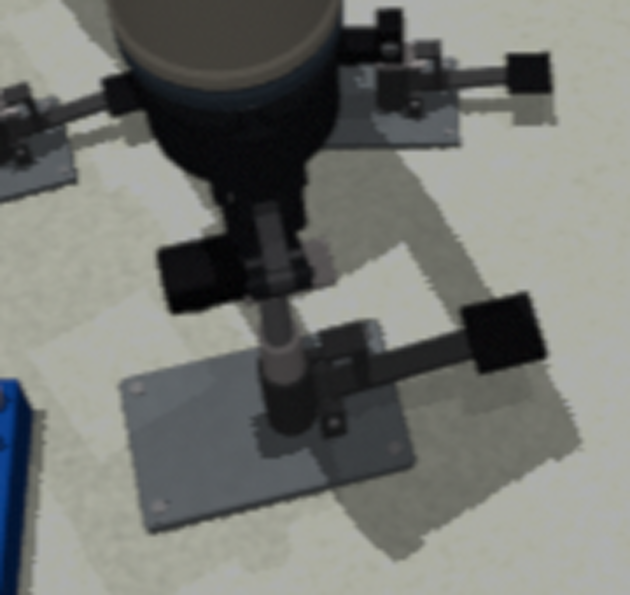

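Both stages are drawn out: in the scene crop the thin rod and the thicker tube are visible at (278,320) and (280,355). The pull rose sharply to 32 N at the stop. I ease off slightly and watch that it holds.

Call:
servo_tool(
  rows=[
    [[0,0,-0.1],0,2.0],
    [[0,0,0],0,2.0],
    [[0,0,0],0,2.0],
    [[0,0,0],0,2.0],
    [[0,0,0],0,2.0],
  ],
  squeeze=80,
)

```text
clock: 9.33
eef_pos: [584.3, -157.9, 208.8]
tcp_rot: [-3.14, 0.0, 0.98]
contact_force: [6.4, -1.4, -24.6]
opening: 0.297
```

Call:
servo_tool(
  rows=[
    [[0,0,0],0,2.0],
    [[0,0,0],0,2.0],
    [[0,0,0],0,2.0],
    [[0,0,0],0,2.0],
    [[0,0,0],0,2.0],
  ],
)

```text
clock: 9.75
eef_pos: [584.2, -157.9, 208.8]
tcp_rot: [-3.14, 0.001, 0.98]
contact_force: [5.6, -1.8, -23.9]
opening: 0.293
```

Run:
```python
from h import *
from scipy.spatial.transform import Rotation as R
s=r.sense();print(s['eef_pos'],s['contact_force'],s['opening']);d=grab('wrist','w7.png');grab('scene','s7.png')
P=s['eef_pos'];Rt=R.from_euler('xyz',s['tcp_rot']).as_matrix()
f=240/np.tan(np.radians(float(d['vertical_fov']))/2)
for u,v in [(317,300),(317,320),(317,345)]:
  D=d['depth'][v,u];print(Rt@((d['hand_eye']@[(u-d['cx'])/f*D,(v-d['cy'])/f*D,D,1])[:3])+P)
a=load('s0.png');b=load('s7.png')
for n,(u0,v0,u1,v1) in {'rack':(140,300,205,400),'bottle':(262,383,312,435),'jar':(335,372,385,422)}.items():
  print(n,np.abs(a['frame'][v0:v1,u0:u1].astype(int)-b['frame'][v0:v1,u0:u1]).mean())
```

```text
[ 584.24269723 -157.94280438  208.84181154] [  5.64440659  -1.77882449 -23.91408883] 0.293137049045537
[ 590.77738941 -148.70463342  211.18642051]
[ 590.2846087  -149.4054017   224.47242668]
[ 588.06392398 -152.68610193  233.51614543]
rack 7.431230769230769
bottle 9.338076923076922
jar 10.550933333333333
```

Run:
```python
from h import *
a=load('s0.png');b=load('s7.png')
g=lambda x:cv2.cvtColor(x,cv2.COLOR_RGB2GRAY)
for n,(u0,v0,u1,v1) in {'rack':(140,300,205,400),'bottle':(262,383,312,435),'jar':(335,372,385,422)}.items():
  R=cv2.matchTemplate(g(b['frame'])[v0-12:v1+12,u0-12:u1+12],g(a['frame'])[v0:v1,u0:u1],cv2.TM_CCOEFF_NORMED);_,m,_,l=cv2.minMaxLoc(R);print(n,m,l[0]-12,l[1]-12)
print(r.sign_off())
```

```text
rack 0.9992679953575134 0 0
bottle 0.999813973903656 0 0
jar 0.9997115731239319 0 0
the job is handed in; nothing more can be done
None
```

The camera head is up at its second stop and the gripper is still holding it there; I handed the job in at about 10 s of the 45 s allowed. No verdict is reported back, so these are my own last checks.

**What I did:** I pushed the big stand's trip lever onto its stop (20 N at the pad), and the pictures showed the head pop up. I then gripped the block from above, which squeezed the button flush (opening about 25 mm, the block's width). Last, I drew the head up about 81 mm past the first stop to the second, where the pull rose from about 10 N to 32 N. I eased off to 24 N and held.

**Last checks:**
- **Height:** the top of the head measured 233.5 mm, against 234 mm expected for full height.
- **Mast:** both stages are visibly drawn out in the picture.
- **Hold:** height, force and opening were steady over the last 0.4 s, at 80 N of squeeze.
- **Rack, bottle and jar:** no shift at all in the scene image (0 pixels).

**Disagreements:** the wrist and top cameras differed by about 2–3 mm on where the head was. The arm also rose about 3 mm more than the 78 mm nominal travel, which calibration, a little slip or play could explain.

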